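Register the drying tier and stack the second one on it

TASK

Push the lower drying tier, with the plaster cones standing on it, gently home against the two steel dowels and the blue end stop of the fixture board, and stack the tier with the red handle on it so that all four of its corner posts sit fully down in the sockets of the tier below. Do not ram or drop anything on the board, keep the cones standing, leave the mug and the tape roll where they are, and let go of the stack at the end.

Things in the scene. Friction and masses are not known exactly. Their poses are not given: they have to be found in the camera images.
- board: Plywood fixture board 210 x 220 x 12 mm, screwed to the bench. Origin on its top face (12 mm above the bench), at the home point: where the lower tier's centre stands when home. It reaches from x -115 to +95 and y -115 to +105 mm. The loose lower tier on it is not reported: see or feel it. Reported poses may all be shifted alike by 1 to 2 mm. The board must never feel more than 70 N in all, weight included.
- home (a point): Home point, the board's origin. The LOWER TIER (loose aluminium frame 136 mm along board x, 156 along y, on slippery glide pads, 0.52 to 0.81 kg) starts 10 to 26 mm short of it in both board x and y (towards -x, -y), turned up to 0.1 rad. Flat rails 2 to 34 mm above the board close all four sides; it slides at about 1 to 2 N, and a stop is felt as a clear rise over that.
- dowel_1 (a point): Top centre of a steel dowel, 16 mm thick, 30 mm high, at board x +76, y +25 mm. The lower tier's far rail (+x side) rests on both dowels when home (face at x +68); the dowels are polished and slippery; a push in board +x on the near rail at board y -15, midway between them, squares the tier on both.
- dowel_2 (a point): Top centre of the other dowel, at board x +76, y -55 mm, same size.
- end_stop (a point): Top of the foremost line of the end stop, at board x 0, y +78 mm: a blue block (40 mm along board x, 12 in y, 30 high) with a polished round steel nose 16 mm thick that stands 8 mm out of it towards -y. The lower tier's +y rail rests on the nose when home, pushed in board +y at the opposite rail. Square the tier on the dowels first, then slide it along them to the stop.
- home_sockets (a point): Where the middle of the lower tier's four post tops lies once it is home: 78 mm over the board's top. The posts are 24 mm square, centred at x +-56, y +-66 mm of it, flush with the rails; each top is an open square socket 15 mm wide, 18 mm deep.
- upper_tier: Upper tier, loose, on the bench on its feet: a like frame 136 (its x) x 156 mm (y), 0.36 to 0.54 kg. Origin: centre, level of the feet's tips. Feet under the posts at x +-56, y +-66 mm: round, 12 mm thick, 14 long, last 5 tapered to 9 mm. Shoulders (z 14 mm) rest on the post tops below, origin then 64 mm over the board's top. Post tops at z 92, rails z 16 to 48 mm. May go on turned by half a turn.
- bar (a point): Middle of the upper tier's red handle bar, 96 mm above its origin. The bar is 14 mm thick (tier x), 18 mm high and 100 mm long along tier y; free for fingers between its two uprights, which stand at y +-44 mm.
- cone_a: Cream plaster cone 42 mm wide, 60 mm high, standing loose on the lower tier's deck (10 mm above the board), in the half towards board -y. Origin: centre of its underside, z up.
- cone_b: Cream plaster cone 40 mm wide, 55 mm high, standing loose on the lower tier's deck, in the half towards board +y. Origin: centre of its underside, z up.
- mug: Red enamel mug, about 100 mm across, 140 mm high with its stirrer, behind the work; a bystander. Origin: underside.
- tape: Roll of cream masking tape, 93 mm across, 24 mm high, lying to the left; a bystander. Origin: centre of its underside.
Things that resemble listed ones, but are neither listed nor needed, are in the scene too. What is shaped like the cone_a but green or turquoise is not meant. What is shaped like the cone_b but pink is not meant.

How it is judged:
By the outcome, as a careful person would: the job done as asked, in the order asked, and still so for the second after the job is handed in, with the robot touching nothing.
It also fails if it takes over 72 s, if anything falls off the work surface, if the arm or the gripper's body presses on something with over 40 N, if the wrist force passes 120 N, or if a joint passes its speed limit or range.

ROBOT

A 7-joint arm with a two-finger parallel gripper is mounted at the origin on a cart in front of the work surface, level with it; the furniture and walls round the work are solid. World frame = base frame: x ahead of the robot, y to its left, z up, the work surface at z = 0. Lengths are in m, angles in rad, forces in N, time in s.
With the tool pointing down it reaches from about 0.4 to 0.85 m from the base axis. Payload 4.5 kg.
Tool frame: the origin (TCP) lies at the very end of the fingers, on their centre line; the grasp point (between the pads) lies 19 mm behind it (tcp_to_grasp is the z of the grasp point in the tool frame, in m); z points along the fingers, y is the line along which they close (so a half turn about z gives the same grasp; the last joint's range is limited). The gripper opens to 88 mm and grips with 3 to 60 N. Pads are 18 mm wide; open, the fingers measure 123 mm over their backs; the gripper's body (75 mm by 187 mm) begins 45 mm behind the grasp point.
Start: joints at [1.374, 0.689, -0.195, 1.565, 0.157, 0.902, -0.215], TCP at [0.143, -0.608, 0.239] pointing down, gripper open.
Joint ranges: [-3.01, 3.01], [-0.46, 2.08], [-1.47, 1.51], [0.13, 2.56], [-1, 4.14], [0.04, 2.09], [-2.66, 2.66]. Speed limits (rad/s): [2.57, 2.57, 3.14, 3.14, 3.14, 3.14, 3.14].

INTERFACE

Orientations are given as a unit quaternion [x, y, z, w].
In Python, from plant import * gives the robot as it stands. The module is installed in compiled form; this text tells all that it offers.
- The arm moves only by the shell command python3 -m jog 'ROWS' [OPENING] [FORCE]. ROWS is JSON, a list that holds one entry, the list of rows, each a list of 6 numbers: the shift along the tool's x, y, z in m, then the turn, a rotation vector about the tool's x, y, z in rad. In form: [[[dx, dy, dz, ax, ay, az], ...]]. A call has 1 to 12 rows; each row shifts and turns the commanded pose from where the row before left it, along the tool's axes as they then stand; what a row does not reach is not made up. A row lasts 1/8 s, in which the tool goes at most 62.5 mm and 10.7 degrees, less where a joint would pass 70% of its speed; a pose out of reach is approached as far as the arm can. A call with a gripper value outside its range is refused whole. OPENING is the finger opening in m, from 0 to 0.0881, set as the call begins (- or left out, the last holds). The fingers move at their own pace and stop on an object; FORCE is the grip in N (left out, the last holds). Time passes only in rows, so rows that do not move let the fingers close. It gives the time, the measured TCP pose, the force, the opening and the grip force at its end, in the units of the state.
- get_state(): the state, without advancing time (a new reading comes with each control period).
- snapshot(name): name is "scene" or "top" or "wrist"; returns a dict with "frame" (400x640x3 uint8, red, green, blue), "mtx" (3x3 intrinsics, pixels), "xyz" and "orientation" of the camera in the world; the wrist camera has in their place "mount" (4x4, takes a point from camera to tool coordinates, whose origin is the TCP and whose axes are the flange's). Camera axes: x right, y down, z forward; pixel columns grow to the right and rows downward; lengths in m; the calibration is good to about 2 mm. A picture is of the moment at which its call begins: read the wrist's pose just before it. There is no depth.
- finish_job(): hands the job in; it is judged then, once.
The state is a dict: "clock": time; "q": joint angles; "qd": joint speeds; "joint_torque": joint torques, N m; "tool_pos": TCP position; "eef_rot": TCP orientation; "contact_force": force on the tool from outside, world axes, zero at the start; "moment": the same for the moment, N m; "opening": opening from 0.0 (shut) to 1.0 (fully open); "finger_force": force on a finger pad.
Only numpy, scipy, OpenCV 4.12 (cv2) and the standard library are available. Lean on these libraries where they do the work, as an engineer would, in place of code of your own. Each camera call takes 0.05 s, during which the arm holds its last target. There are 200 camera calls.

## Working session

There is one attempt and no reset: what is moved stays moved. The work goes in short steps, Python scripts to look and compute and a shell command to move; the robot and the scene stay as the last step left them, time stands still between calls to the robot, and variables do not carry over. Pictures are saved under pics/ and viewed, at most 10 in all, crops included, and the job is handed in when it is done.

```bash
mkdir -p pics; ls
cat > h.py <<'E'
from plant import *
import numpy as np, cv2
from scipy.spatial.transform import Rotation as R
def st():
    s=get_state(); print('t',round(s['clock'],2),'p',np.round(s['tool_pos'],4),'eul',np.round(R.from_quat(s['eef_rot']).as_euler('ZYX'),3),'F',np.round(s['contact_force'],1),'M',np.round(s['moment'],2),'op',round(s['opening'],3),'ff',s['finger_force']); return s
def cam(name,s=None):
    s=s or get_state(); d=snapshot(name)
    if 'mount' in d:
        T=np.eye(4);T[:3,:3]=R.from_quat(s['eef_rot']).as_matrix();T[:3,3]=s['tool_pos']; T=T@np.array(d['mount'])
        d['Rw'],d['o']=T[:3,:3],T[:3,3]
    else: d['Rw']=R.from_quat(d['orientation']).as_matrix(); d['o']=np.array(d['xyz'])
    d['K']=np.array(d['mtx']); return d
def ray(d,px): 
    v=d['Rw']@np.linalg.solve(d['K'],np.array([px[0],px[1],1.])); return v/np.linalg.norm(v)
def at(d,px,z): 
    v=ray(d,px); return d['o']+v*(z-d['o'][2])/v[2]
def tri(ds,pxs):
    A=np.zeros((3,3));b=np.zeros(3)
    for d,p in zip(ds,pxs):
        v=ray(d,p);P=np.eye(3)-np.outer(v,v);A+=P;b+=P@d['o']
    x=np.linalg.solve(A,b); return x,[np.linalg.norm((np.eye(3)-np.outer(ray(d,p),ray(d,p)))@(x-d['o'])) for d,p in zip(ds,pxs)]
def proj(d,X):
    c=d['K']@(d['Rw'].T@(np.array(X)-d['o'])); return c[:2]/c[2]
E
python3 - <<'E'
from h import *
import pickle
s=st()
for n in ('scene','top'):
    d=cam(n,s); pickle.dump(d,open(n+'.pkl','wb')); print(n,d['o'],d['K'][0,0],d['Rw'].round(2).tolist()); cv2.imwrite(f'pics/{n}.png',cv2.resize(d['frame'][:,:,::-1],(800,500),interpolation=cv2.INTER_CUBIC))
E
```

```text
pics
t 0.0 p [ 0.1428 -0.6078  0.2379] eul [ 0.231  0.    -3.14 ] F [0.3 0.4 0.4] M [-0.02  0.06 -0.  ] op 1.002 ff 0.0
scene [ 0.19862006 -0.60539919  0.88929366] 399.8605299145903 [[0.86, -0.35, 0.37], [-0.51, -0.61, 0.6], [0.01, -0.71, -0.71]]
top [0.38033643 0.09265479 1.62835186] 471.02634807822653 [[0.02, -0.99, 0.16], [-1.0, -0.02, -0.0], [0.0, -0.16, -0.99]]
```

View pics/top.png

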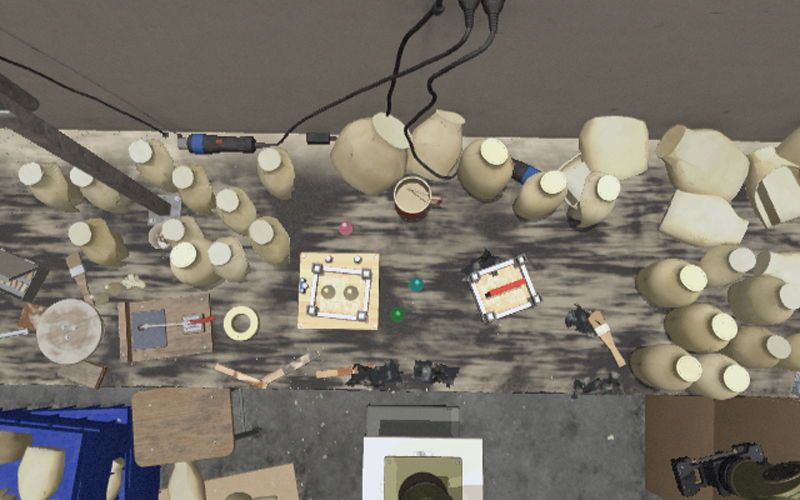

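View pics/scene.png

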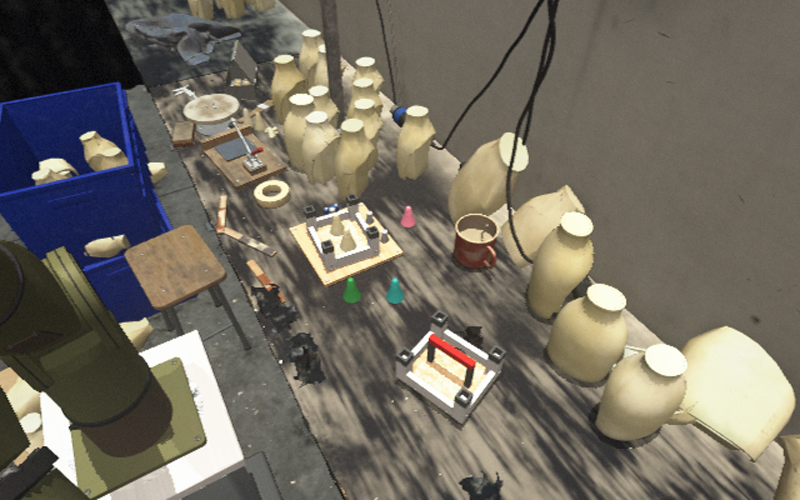

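The top view shows the board at about (340,290) in the 800 px picture. The two dowels are at (328,258) and (358,258), the blue end stop is at (303,285), and the two cream cones are at (327,292) and (351,292). The red-handled tier is at (505,288), the mug at (412,198) and the tape at (240,323).

The cone candidates are cream at (327,292) and (351,292), green at (398,314), turquoise at (417,285) and pink at (345,228). The cream pair on the tier is the one meant. I'll confirm that in an enlarged crop.

Run:
```python
from h import *
import pickle
d=pickle.load(open('top.pkl','rb')); f=d['frame'][:,:,::-1]
a=cv2.resize(f[195:270,232:312],(800,750),interpolation=cv2.INTER_CUBIC)[:, :]
a=cv2.resize(f[198:268,236:308],None,fx=5.5,fy=5.5,interpolation=cv2.INTER_CUBIC)
b=cv2.resize(f[198:268,368:440],None,fx=5.5,fy=5.5,interpolation=cv2.INTER_CUBIC)
cv2.imwrite('pics/crop.png',np.hstack([a,b]))
```

```text
(no output)
```

View pics/crop.png

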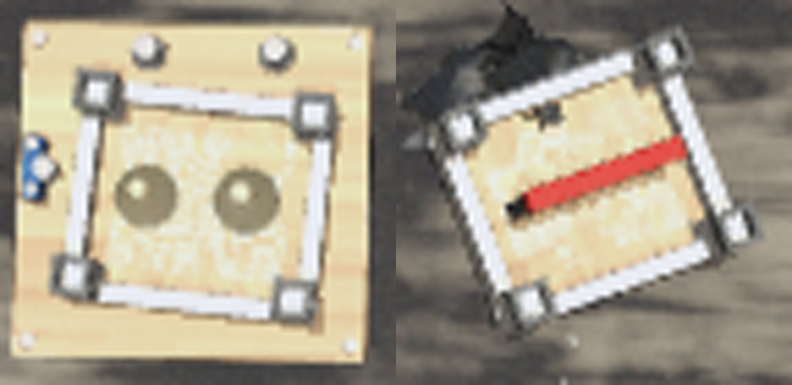

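The crop shows both cream cones, at (146,195) and (246,200), inside the lower tier. Its posts are at (98,90), (316,115), (75,275) and (293,300). The dowels are at (148,48) and (274,50), and the nose is at about (48,167). The upper tier's posts are at (465,128), (667,50), (738,225) and (530,302), with the red bar running from (525,203) to (685,150).

Run:
```python
from h import *
import pickle
d=pickle.load(open('top.pkl','rb'))
L=lambda u,v:((u+.5)/5.5+236-.5,(v+.5)/5.5+198-.5)
Rr=lambda u,v:((u-396+.5)/5.5+368-.5,(v+.5)/5.5+198-.5)
for n,p,z in [('d1',(148,46),.042),('d2',(274,48),.042),('nose',(48,167),.042),('c1',(25,20),.012),('c2',(372,27),.012),('c3',(14,356),.012),('c4',(365,362),.012),('pA',(98,90),.09),('pB',(316,115),.09),('pC',(75,275),.09),('pD',(293,300),.09)]:
    print(n,at(d,L(*p),z).round(4))
for n,p,z in [('uA',(465,128),.092),('uB',(667,50),.092),('uC',(738,225),.092),('uD',(530,302),.092),('b1',(525,203),.105),('b2',(685,150),.105)]: print(n,at(d,Rr(*p),z).round(4))
w=cam('wrist'); print(np.array(w['mount']).round(3),w['K'][0,0])
```

```text
d1 [0.6236 0.2624 0.042 ]
d2 [0.6236 0.1843 0.042 ]
nose [0.5473 0.3213 0.042 ]
c1 [0.6435 0.3438 0.012 ]
c2 [0.6427 0.1245 0.012 ]
c3 [0.4327 0.3421 0.012 ]
c4 [0.4325 0.1248 0.012 ]
pA [0.5891 0.2863 0.09  ]
pB [0.5761 0.1554 0.09  ]
pC [0.4783 0.2959 0.09  ]
pD [0.4657 0.1665 0.09  ]
uA [ 0.5727 -0.1309  0.092 ]
uB [ 0.6219 -0.2527  0.092 ]
uC [ 0.5174 -0.2929  0.092 ]
uD [ 0.4698 -0.1687  0.092 ]
b1 [ 0.5271 -0.1642  0.105 ]
b2 [ 0.5601 -0.2593  0.105 ]
[[ 0.    -0.95  -0.312  0.083]
 [ 1.     0.     0.    -0.001]
 [-0.    -0.312  0.95  -0.146]
 [ 0.     0.     0.     1.   ]] 326.8438395949521
```

```bash
python3 -m jog '[[[0,0,0,0,0,0.1155],[0,0,0,0,0,0.1155],[0.042,-0.0385,0,0,0,0],[0.042,-0.0385,0,0,0,0],[0.042,-0.0385,0,0,0,0],[0.042,-0.0385,0,0,0,0],[0.042,-0.0385,0,0,0,0],[0.042,-0.0385,0,0,0,0],[0.042,-0.0385,0,0,0,0],[0.042,-0.0385,0,0,0,0]]]' 0 20
```

```text
clock: 1.4
tool_pos: [0.4802, -0.2991, 0.2386]
eef_rot: [1.0, -0.0, -0.0, 0.0]
contact_force: [0.6, -0.5, -1.0]
opening: 0.002
finger_force: 0.0
```

```bash
python3 -m jog '[[[-0.006,-0.058,0,0,0,0],[-0.006,-0.058,0,0,0,0],[-0.006,-0.058,0,0,0,0],[-0.006,-0.058,0,0,0,0],[-0.006,-0.058,0,0,0,0],[-0.006,-0.058,0,0,0,0],[-0.006,-0.058,0,0,0,0],[-0.006,-0.058,0,0,0,0],[-0.006,-0.058,0,0,0,0],[0,0,0.045,0,0,0],[0,0,0.045,0,0,0],[0,0,0.04,0,0,0]]]'
```

```text
clock: 2.9
tool_pos: [0.4249, 0.2218, 0.1073]
eef_rot: [1.0, 0.0, -0.0, 0.0]
contact_force: [0.8, 0.6, -0.2]
opening: 0.009
finger_force: 0.0
```

```bash
python3 -m jog '[[[0,0,0.03,0,0,0],[0,0,0.025,0,0,0],[0,0,0.0145,0,0,0],[0,0,0,0,0,0],[0,0,0,0,0,0]]]'; python3 -c "
from h import *
s=st();d=cam('wrist',s);cv2.imwrite('pics/w1.png',d['frame'][:,:,::-1])"
```

```text
clock: 3.52
tool_pos: [0.4256, 0.2217, 0.0399]
eef_rot: [1.0, -0.0, 0.001, -0.0]
contact_force: [0.2, 1.0, -1.6]
opening: 0.004
finger_force: 0.0
t 3.52 p [0.4256 0.2217 0.0399] eul [-0.000e+00 -1.000e-03 -3.141e+00] F [ 0.2  1.  -1.6] M [ 0.01 -0.02  0.01] op 0.004 ff 0.0
```

View pics/w1.png

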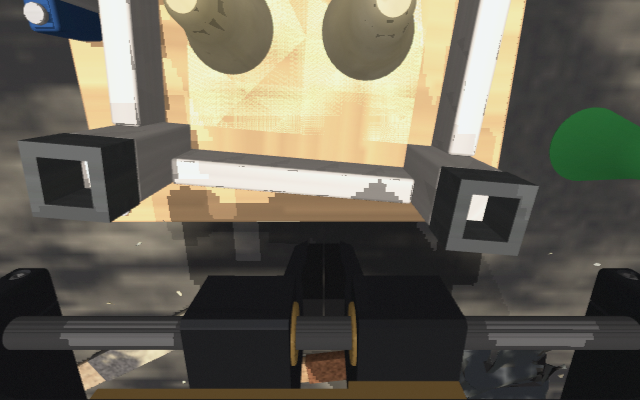

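The wrist view shows the closed fingers at about (323,250), short of the near rail at (290,180). The near posts are at (65,180) and (495,215), and both cones are standing.

```bash
python3 -m jog '[[[0.004,0,0.002,0,0,0],[0.004,0,0.002,0,0,0],[0.003,0,0,0,0,0],[0.003,0,0,0,0,0],[0.002,0,0,0,0,0],[0.002,0,0,0,0,0],[0.002,0,0,0,0,0],[0.002,0,0,0,0,0],[0.002,0,0,0,0,0],[0.002,0,0,0,0,0],[0.002,0,0,0,0,0],[0.002,0,0,0,0,0]]]'
```

```text
clock: 5.08
tool_pos: [0.455, 0.2214, 0.0351]
eef_rot: [1.0, -0.0, -0.0, 0.0]
contact_force: [-1.0, -1.0, -0.1]
opening: 0.005
finger_force: 0.8
```

```bash
python3 -m jog '[[[0.0015,0,0,0,0,0],[0.0015,0,0,0,0,0],[0.0015,0,0,0,0,0],[0.0015,0,0,0,0,0]]]'
```

```text
clock: 5.58
tool_pos: [0.4613, 0.2215, 0.0352]
eef_rot: [1.0, -0.0, 0.0, 0.0]
contact_force: [-2.2, -0.4, 0.6]
opening: 0.003
finger_force: 0.7
```

```bash
python3 -m jog '[[[0.0015,0,0,0,0,0],[0.0015,0,0,0,0,0],[0.0015,0,0,0,0,0]]]'
```

```text
clock: 5.95
tool_pos: [0.4658, 0.2215, 0.0352]
eef_rot: [1.0, -0.0, 0.0, 0.0]
contact_force: [-1.7, -0.6, -0.2]
opening: 0.008
finger_force: 0.7
```

```bash
python3 -m jog '[[[0.001,0,0,0,0,0],[0.001,0,0,0,0,0],[0.001,0,0,0,0,0]]]'
```

```text
clock: 6.32
tool_pos: [0.4675, 0.2211, 0.0351]
eef_rot: [1.0, 0.0, -0.001, 0.001]
contact_force: [-4.9, -1.4, 1.9]
opening: 0.005
finger_force: 2.2
```

```bash
python3 -m jog '[[[0.001,0,0,0,0,0],[0.001,0,0,0,0,0]]]'
```

```text
clock: 6.58
tool_pos: [0.4692, 0.2205, 0.035]
eef_rot: [1.0, -0.0, -0.002, 0.001]
contact_force: [-5.5, -1.4, 1.8]
opening: 0.004
finger_force: 2.6
```

```bash
python3 -m jog '[[[0.001,0,0,0,0,0],[0.001,0,0,0,0,0]]]'
```

```text
clock: 6.82
tool_pos: [0.4704, 0.2202, 0.0349]
eef_rot: [1.0, -0.0, -0.002, 0.001]
contact_force: [-6.3, -1.3, 3.1]
opening: 0.001
finger_force: 3.6
```

```bash
python3 -m jog '[[[0.001,0,0,0,0,0],[0.0005,0,0,0,0,0],[0,0,0,0,0,0]]]'; python3 -c "
from h import *
s=st();d=cam('wrist',s);cv2.imwrite('pics/w2.png',d['frame'][:,:,::-1])"
```

```text
clock: 7.2
tool_pos: [0.4706, 0.2201, 0.0348]
eef_rot: [1.0, 0.0, -0.003, 0.002]
contact_force: [-8.4, -1.2, 3.9]
opening: 0.003
finger_force: 4.1
t 7.2 p [0.4706 0.2201 0.0348] eul [0.    0.007 3.138] F [-8.4 -1.2  3.9] M [-0.3  1.7  0. ] op 0.003 ff 4.127181172370911
```

View pics/w2.png

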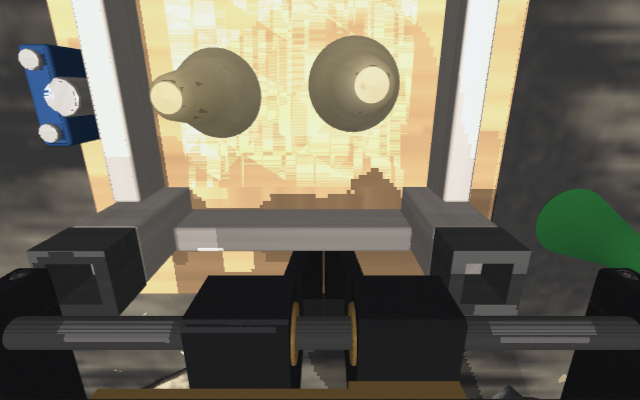

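The near rail is now square in the view (horizontal at v≈230), both cones are standing, and the force rises with almost no motion. The tier is home in x. Next I push it along +y.

```bash
python3 -m jog '[[[-0.006,0,0,0,0,0],[-0.010,0,0,0,0,0],[0,0,-0.045,0,0,0],[0,0,-0.045,0,0,0],[0.03,0.038,0,0,0,0],[0.03,0.038,0,0,0,0],[0.029,0.036,0,0,0,0],[0,0,0.045,0,0,0],[0,0,0.03,0,0,0],[0,0,0.015,0,0,0],[0,0,0,0,0,0]]]'
```

```text
clock: 8.62
tool_pos: [0.5469, 0.1097, 0.0347]
eef_rot: [1.0, 0.0, -0.0, 0.0]
contact_force: [-1.1, 0.5, -0.3]
opening: 0.001
finger_force: 0.0
```

```bash
python3 -m jog '[[[0,-0.004,0,0,0,0],[0,-0.003,0,0,0,0],[0,-0.003,0,0,0,0],[0,-0.002,0,0,0,0],[0,-0.002,0,0,0,0],[0,-0.002,0,0,0,0],[0,-0.002,0,0,0,0],[0,-0.002,0,0,0,0],[0,-0.0015,0,0,0,0],[0,-0.0015,0,0,0,0]]]'
```

```text
clock: 9.88
tool_pos: [0.5471, 0.1325, 0.0352]
eef_rot: [1.0, -0.0, -0.0, 0.0]
contact_force: [-1.0, 0.6, -0.4]
opening: 0.008
finger_force: 0.0
```

```bash
python3 -m jog '[[[0,-0.0015,0,0,0,0],[0,-0.0015,0,0,0,0],[0,-0.0015,0,0,0,0],[0,-0.0015,0,0,0,0]]]'
```

```text
clock: 10.38
tool_pos: [0.5471, 0.1386, 0.0352]
eef_rot: [1.0, -0.0, 0.0, 0.0]
contact_force: [0.5, -0.9, 0.7]
opening: 0.003
finger_force: 0.0
```

```bash
python3 -m jog '[[[0,-0.001,0,0,0,0],[0,-0.001,0,0,0,0],[0,-0.001,0,0,0,0]]]'
```

```text
clock: 10.75
tool_pos: [0.5471, 0.1415, 0.0352]
eef_rot: [1.0, -0.0, 0.0, 0.0]
contact_force: [0.5, -1.1, -0.2]
opening: 0.007
finger_force: 0.0
```

```bash
python3 -m jog '[[[0,-0.001,0,0,0,0],[0,-0.001,0,0,0,0],[0,-0.001,0,0,0,0]]]'
```

```text
clock: 11.12
tool_pos: [0.5471, 0.1441, 0.0352]
eef_rot: [1.0, -0.0, -0.0, 0.0]
contact_force: [-1.3, -2.4, 0.3]
opening: 0.006
finger_force: 0.8
```

```bash
python3 -m jog '[[[0,-0.001,0,0,0,0],[0,-0.001,0,0,0,0],[0,-0.001,0,0,0,0]]]'
```

```text
clock: 11.5
tool_pos: [0.5471, 0.1475, 0.0352]
eef_rot: [1.0, -0.0, -0.0, 0.0]
contact_force: [-0.1, -0.7, 0.3]
opening: 0.005
finger_force: 0.8
```

```bash
python3 -m jog '[[[0,-0.001,0,0,0,0],[0,-0.001,0,0,0,0],[0,-0.001,0,0,0,0]]]'
```

```text
clock: 11.88
tool_pos: [0.5471, 0.1489, 0.0352]
eef_rot: [1.0, -0.001, -0.0, 0.001]
contact_force: [0.1, -5.8, 1.5]
opening: 0.009
finger_force: 3.1
```

```bash
python3 -m jog '[[[0,-0.001,0,0,0,0],[0,-0.001,0,0,0,0]]]'
```

```text
clock: 12.12
tool_pos: [0.5471, 0.1489, 0.0352]
eef_rot: [1.0, -0.001, -0.0, 0.002]
contact_force: [-0.1, -10.0, 2.3]
opening: 0.005
finger_force: 4.7
```

Clear stop in y at TCP y=0.1489. I'll back off and re-seat gently in +x to confirm the tier is square.

```bash
python3 -m jog '[[[0,0.004,0,0,0,0],[0,0.014,0,0,0,0],[0,0,-0.045,0,0,0],[0,0,-0.045,0,0,0],[-0.033,-0.029,0,0,0,0],[-0.033,-0.029,0,0,0,0],[-0.033,-0.029,0,0,0,0],[0,0,0.045,0,0,0],[0,0,0.03,0,0,0],[0,0,0.015,0,0,0],[0.003,0,0,0,0,0],[0.003,0,0,0,0,0]]]'
```

```text
clock: 13.62
tool_pos: [0.4552, 0.2216, 0.0361]
eef_rot: [1.0, -0.0, 0.001, -0.0]
contact_force: [-0.8, 0.7, -0.0]
opening: 0.002
finger_force: 0.0
```

```bash
python3 -m jog '[[[0.003,0,0,0,0,0],[0.003,0,0,0,0,0],[0.002,0,0,0,0,0],[0.002,0,0,0,0,0],[0.002,0,0,0,0,0],[0.0015,0,0,0,0,0],[0.001,0,0,0,0,0],[0.001,0,0,0,0,0]]]'
```

```text
clock: 14.62
tool_pos: [0.4697, 0.2215, 0.0352]
eef_rot: [1.0, -0.0, -0.0, 0.0]
contact_force: [-0.0, 0.0, -1.0]
opening: 0.006
finger_force: 0.0
```

```bash
python3 -m jog '[[[0.001,0,0,0,0,0],[0.001,0,0,0,0,0],[0.001,0,0,0,0,0]]]'
```

```text
clock: 15.0
tool_pos: [0.4706, 0.2213, 0.035]
eef_rot: [1.0, 0.0, -0.002, 0.001]
contact_force: [-5.3, 0.4, 2.2]
opening: 0.004
finger_force: 2.9
```

```bash
python3 -m jog '[[[0.001,0,0,0,0,0],[0.001,0,0,0,0,0],[0.001,0,0,0,0,0]]]'
```

```text
clock: 15.38
tool_pos: [0.4707, 0.2211, 0.0347]
eef_rot: [1.0, 0.001, -0.005, 0.001]
contact_force: [-9.6, 0.3, 4.2]
opening: 0.008
finger_force: 5.2
```

```bash
python3 -m jog '[[[-0.006,0,0,0,0,0],[-0.010,0,0,0,0,0],[0,0,-0.045,0,0,0],[0,0,-0.045,0,0,0],[0,0,-0.045,0,0,0],[0.02,-0.03,0,0,0,0],[0.02,-0.03,0,0,0,0],[0,0,0,0,0,0]]]'; python3 -c "
from h import *
import pickle
s=st();d=cam('wrist',s);cv2.imwrite('pics/w3.png',d['frame'][:,:,::-1]);pickle.dump(d,open('w3.pkl','wb'))"
python3 -m jog '[[[0,0.045,0,0,0,0],[0,0.045,0,0,0,0],[0,0,0,0,0,0]]]'; python3 -c "
from h import *
import pickle
s=st();d=cam('wrist',s);cv2.imwrite('pics/w4.png',d['frame'][:,:,::-1]);pickle.dump(d,open('w4.pkl','wb'))
c=pickle.load(open('w3.pkl','rb'))
for d in (c,d): print([proj(d,(.5477+x,.2415+y,z)).round(0).tolist() for x,y,z in [(.056,.066,.09),(.056,-.066,.09),(-.056,.066,.09),(-.056,-.066,.09),(.076,.025,.042),(0,.078,.042)]])
"
```

```text
clock: 16.38
tool_pos: [0.501, 0.2845, 0.1705]
eef_rot: [1.0, 0.001, 0.002, -0.002]
contact_force: [-0.0, -0.8, -0.3]
opening: 0.007
finger_force: 0.0
t 16.38 p [0.501  0.2845 0.1705] eul [ 2.000e-03 -3.000e-03 -3.139e+00] F [-0.  -0.8 -0.3] M [0.03 0.04 0.  ] op 0.007 ff 0.0
clock: 16.8
tool_pos: [0.4989, 0.185, 0.1701]
eef_rot: [1.0, -0.004, -0.001, 0.002]
contact_force: [-0.2, 0.1, 0.3]
opening: 0.007
finger_force: 0.0
t 16.8 p [0.4989 0.185  0.1701] eul [-8.000e-03  2.000e-03  3.137e+00] F [-0.2  0.1  0.3] M [0.02 0.02 0.02] op 0.007 ff 0.0
[[289.0, 56.0], [496.0, 57.0], [294.0, 219.0], [471.0, 220.0], [349.0, 34.0], [283.0, 135.0]]
[[129.0, 53.0], [338.0, 52.0], [159.0, 218.0], [337.0, 216.0], [214.0, 31.0], [160.0, 133.0]]
```

```bash
python3 -c "
from h import *
import pickle
C={'w3':[(289,56),(496,57),(294,219),(471,220)],'w4':[(129,53),(338,52),(159,218),(337,216)]}
rows=[]
for n in C:
    f=pickle.load(open(n+'.pkl','rb'))['frame'][:,:,::-1]
    rows.append(np.hstack([cv2.resize(f[v-30 if v>30 else 0:v+30,u-30:u+30],(200,200),interpolation=cv2.INTER_CUBIC) for u,v in C[n]]))
m=np.vstack(rows)
cv2.imwrite('pics/m1.png',m)"
```

```text
(no output)
```

View pics/m1.png

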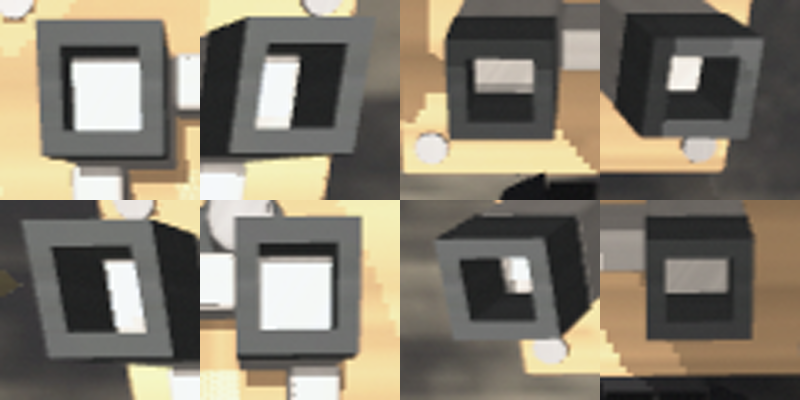

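The montage shows all eight socket openings clearly. In tile coordinates their centres are (103,88), (96,88), (103,89) and (105,88) in the first view, and (99,90), (98,87), (98,89) and (97,89) in the second.

```bash
python3 -c "
from h import *
import pickle
C={'w3':[(289,56),(496,57),(294,219),(471,220)],'w4':[(129,53),(338,52),(159,218),(337,216)]}
P={'w3':[(103,88),(96,88),(103,89),(105,88)],'w4':[(99,90),(98,87),(98,89),(97,89)]}
D=[pickle.load(open(n+'.pkl','rb')) for n in C]
X=[]
for i in range(4):
    px=[np.array(C[n][i])-30+(np.array(P[n][i])+.5)/(200/60)-.5 for n in C]
    x,e=tri(D,px); print(x.round(4),np.round(e,4),[at(d,p,.09)[:2].round(4) for d,p in zip(D,px)]); X.append([at(d,p,.09) for d,p in zip(D,px)])
X=np.mean(X,axis=1);c=X.mean(0);print(c.round(4), 'yaw', np.arctan2(*(X[0]+X[1]-X[2]-X[3])[[1,0]]), np.arctan2(*(-(X[0]+X[2]-X[1]-X[3])*[1,-1,1])[[0,1]]))
"
```

```text
[0.6059 0.3072 0.0909] [0.0001 0.0001] [array([0.6061, 0.3073]), array([0.6059, 0.3077])]
[0.6061 0.1758 0.0878] [0.0001 0.0001] [array([0.6058, 0.1769]), array([0.606 , 0.1759])]
[0.495  0.3067 0.0914] [0.0001 0.0001] [array([0.4946, 0.3069]), array([0.4943, 0.3075])]
[0.4956 0.1764 0.0926] [0. 0.] [array([0.4945, 0.1751]), array([0.4946, 0.1763])]
[0.5502 0.2417 0.09  ] yaw 0.004616776083199601 0.0002216636719937913
```

```bash
python3 -m jog '[[[0,0.0575,0,0,0,0],[0,0.0575,0,0,0,0],[0,0.0575,0,0,0,0],[0,0.0575,0,0,0,0],[0,0.0575,0,0,0,0],[0,0.0575,0,0,0,0],[0,0,0,0,0,0]]]'; python3 -c "
from h import *
import pickle
s=st();d=cam('wrist',s);pickle.dump(d,open('w5.pkl','wb'))"
python3 -m jog '[[[0,0.045,0,0,0,0],[0,0.045,0,0,0,0],[0,0,0,0,0,0]]]'; python3 -c "
from h import *
import pickle
s=st();d=cam('wrist',s);pickle.dump(d,open('w6.pkl','wb'));print(np.round(s['q'],2))
c=pickle.load(open('w5.pkl','rb'))
U=[(.5727,-.1309,.092),(.6219,-.2527,.092),(.5174,-.2929,.092),(.4698,-.1687,.092),(.5271,-.1642,.105),(.5601,-.2593,.105)]
for d in (c,d): print([proj(d,u).round(0).tolist() for u in U])
cv2.imwrite('pics/w56.png',np.vstack([cv2.resize(x['frame'][:300,:,::-1],(640,300)) for x in (c,d)]))
"
```

```text
clock: 17.73
tool_pos: [0.4987, -0.1591, 0.1701]
eef_rot: [1.0, -0.005, 0.0, 0.002]
contact_force: [0.0, 0.4, 0.1]
opening: 0.008
finger_force: 0.0
t 17.73 p [ 0.4987 -0.1591  0.1701] eul [-0.009 -0.     3.138] F [0.  0.4 0.1] M [0.06 0.   0.02] op 0.008 ff 0.0
clock: 18.15
tool_pos: [0.4996, -0.2456, 0.1701]
eef_rot: [1.0, -0.002, 0.0, 0.001]
contact_force: [1.3, 0.2, -0.6]
opening: 0.003
finger_force: 0.0
t 18.15 p [ 0.4996 -0.2456  0.1701] eul [-3.00e-03 -0.00e+00  3.14e+00] F [ 1.3  0.2 -0.6] M [ 0.05  0.06 -0.01] op 0.003 ff 0.0
[ 0.47  0.69 -0.15  1.84  0.17  0.62 -1.37]
[[280.0, 103.0], [475.0, 18.0], [512.0, 182.0], [337.0, 244.0], [332.0, 175.0], [482.0, 123.0]]
[[150.0, 105.0], [335.0, 21.0], [391.0, 184.0], [223.0, 245.0], [202.0, 176.0], [346.0, 125.0]]
```

View pics/w56.png

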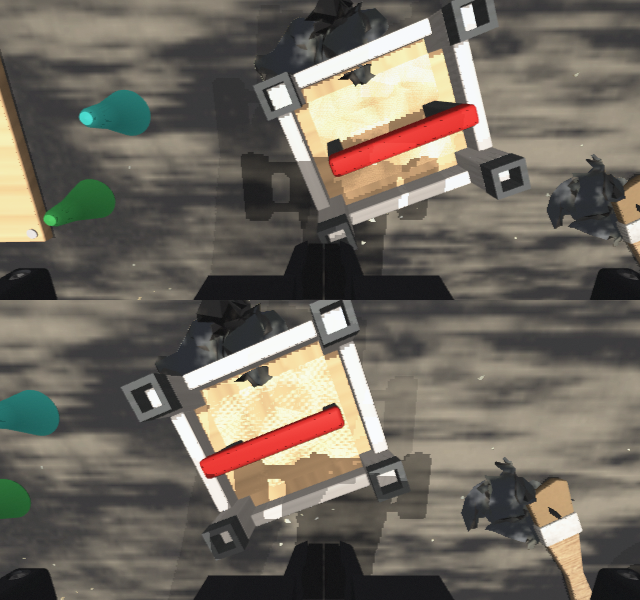

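Views 5 and 6 show the upper tier. The post openings in view 5 are at A(278,96), B(475,16), C(506,177) and D(337,237). In view 6 they are at A(150,97), B(335,22), C(387,178) and D(224,238). The bar runs from (337,163) to (471,115) in view 5 and from (209,165) to (337,118) in view 6.

```bash
python3 -c "
from h import *
import pickle
D=[pickle.load(open(n+'.pkl','rb')) for n in('w5','w6')]
P=[[(278,96),(475,16),(506,177),(337,237)],[(150,97.5),(335,22),(387,178),(224,238)]]
X=[]
for i in range(4):
    px=[p[i] for p in P]; x,e=tri(D,px); a=[at(d,p,.092) for d,p in zip(D,px)]; X.append(np.mean(a,0)); print(x.round(4),np.round(e,4),[q[:2].round(4) for q in a])
X=np.array(X);M=np.array([[.056,.066],[.056,-.066],[-.056,-.066],[-.056,.066]])
c=X[:,:2].mean(0);Y=X[:,:2]-c
th=np.arctan2((M[:,0]*Y[:,1]-M[:,1]*Y[:,0]).sum(),(M*Y).sum());print('ctr',c.round(4),'yaw',th); Rt=np.array([[np.cos(th),-np.sin(th)],[np.sin(th),np.cos(th)]]); print('res',((Y-M@Rt.T)*1e3).round(1).tolist())
# red bar: mask contours -> quad ends per view
B=[]
for d in D:
    hsv=cv2.cvtColor(d['frame'],cv2.COLOR_RGB2HSV); m=(((hsv[...,0]<6)|(hsv[...,0]>174))&(hsv[...,1]>170)&(hsv[...,2]>200)).astype(np.uint8); m[300:]=0
    n,l,s,_=cv2.connectedComponentsWithStats(m); k=1+np.argmax(s[1:,4]); v,u=np.where(l==k); r=cv2.minAreaRect(np.c_[u,v].astype(np.float32)); print(r,s[k,4]); B.append(r[0])
x,e=tri(D,B);print('bar',x.round(4),np.round(e,4),[at(d,b,.105).round(4) for d,b in zip(D,B)])
"
```

```text
[ 0.577  -0.1289  0.0866] [0. 0.] [array([ 0.5772, -0.1296]), array([ 0.5771, -0.1316])]
[ 0.622  -0.2524  0.0916] [0.0008 0.0008] [array([ 0.6228, -0.2523]), array([ 0.6211, -0.2524])]
[ 0.52   -0.2912  0.0866] [0.0006 0.0006] [array([ 0.5209, -0.2881]), array([ 0.5221, -0.2901])]
[ 0.4738 -0.1688  0.088 ] [0.0002 0.0002] [array([ 0.4755, -0.1686]), array([ 0.4759, -0.1702])]
ctr [ 0.5491 -0.2104] yaw 0.35853453962938386
res [[-1.2, -1.7], [-2.7, 0.1], [1.7, 2.7], [2.2, -1.2]]
((404.6797180175781, 141.06094360351562), (19.167322158813477, 155.01039123535156), 68.92251586914062) 2714
((271.47271728515625, 142.99758911132812), (18.798927307128906, 148.38424682617188), 68.45902252197266) 2659
bar [ 0.5489 -0.2115  0.1042] [0.0001 0.0001] [array([ 0.549 , -0.2113,  0.105 ]), array([ 0.5491, -0.2116,  0.105 ])]
```

The bar centre is at (0.549, -0.211) and its top at 0.104. The tier's yaw is about 0.36. The joint 7 range favours a grasp yaw of 0.36+π/2.

```bash
python3 -m jog '[[[0.0485,-0.034,0,0,0,0],[0,0,0,0,0,-0.1758],[0,0,0,0,0,-0.1758],[0,0,0,0,0,-0.1758],[0,0,0,0,0,-0.1758],[0,0,0,0,0,-0.1758],[0,0,0,0,0,-0.1758],[0,0,0,0,0,-0.1758],[0,0,0,0,0,-0.1758],[0,0,0,0,0,-0.1758],[0,0,0,0,0,-0.1758],[0,0,0,0,0,-0.1758]]]' 0.055 20; python3 -c "
from h import *
s=st();print(np.round(s['q'],2))"
```

```text
clock: 19.7
tool_pos: [0.5486, -0.2057, 0.1705]
eef_rot: [0.563, 0.826, 0.001, -0.0]
contact_force: [-0.7, -0.0, -0.8]
opening: 0.628
finger_force: 0.0
t 19.7 p [ 0.5486 -0.2057  0.1705] eul [ 1.945e+00 -1.000e-03  3.141e+00] F [-0.7 -0.  -0.8] M [-0.02 -0.09  0.01] op 0.628 ff 0.0
[ 0.67  0.81 -0.7   1.74  0.66  0.85  0.04]
```

```bash
python3 -m jog '[[[-0.0053,-0.002,0.0,0,0,0],[0,0,0.04,0,0,0],[0,0,0.025,0,0,0],[0,0,0.018,0,0,0],[0,0,0.010,0,0,0],[0,0,0,0,0,0]]]'; python3 -c "
from h import *
s=st()"
```

```text
clock: 20.45
tool_pos: [0.5482, -0.2148, 0.0771]
eef_rot: [0.568, 0.823, -0.0, -0.0]
contact_force: [-0.2, 0.2, -0.4]
opening: 0.626
finger_force: 0.0
t 20.45 p [ 0.5482 -0.2148  0.0771] eul [ 1.934 -0.    -3.141] F [-0.2  0.2 -0.4] M [-0.04 -0.12  0.01] op 0.626 ff 0.0
```

```bash
python3 -m jog '[[[0,0,0,0,0,0],[0,0,0,0,0,0],[0,0,0,0,0,0],[0,0,0,0,0,0],[0,0,0,0,0,0],[0,0,0,0,0,0]]]' 0 30; python3 -c "
from h import *
s=st()"
```

```text
clock: 21.2
tool_pos: [0.5483, -0.2152, 0.0774]
eef_rot: [0.568, 0.823, 0.0, 0.0]
contact_force: [-0.2, -0.3, 1.1]
opening: 0.153
finger_force: 30.0
t 21.2 p [ 0.5483 -0.2152  0.0774] eul [1.934 0.    3.141] F [-0.2 -0.3  1.1] M [-0.02 -0.21  0.01] op 0.153 ff 29.999887570738792
```

```bash
python3 -m jog '[[[0,0,-0.004,0,0,0],[0,0,-0.006,0,0,0],[0,0,-0.015,0,0,0],[0,0,-0.025,0,0,0],[0,0,-0.03,0,0,0],[0,0,-0.03,0,0,0],[0,0,-0.03,0,0,0],[0,0,0,0,0,0],[0,0,0,0,0,0]]]'; python3 -c "
from h import *
import pickle
s=st();d=cam('wrist',s);pickle.dump(d,open('w7.pkl','wb'));cv2.imwrite('pics/w7.png',d['frame'][:,:,::-1])
T=np.eye(4);T[:3,:3]=R.from_quat(s['eef_rot']).as_matrix();T[:3,3]=s['tool_pos']
for x in(.066,-.066):
  for y in(.056,-.056): print(x,y,proj(d,(T@[x,y,.019+.004,1])[:3]).round(1))
"
```

```text
clock: 22.32
tool_pos: [0.5472, -0.2153, 0.2165]
eef_rot: [0.568, 0.823, -0.001, -0.001]
contact_force: [0.3, 0.1, -3.8]
opening: 0.15
finger_force: 30.0
t 22.32 p [ 0.5472 -0.2153  0.2165] eul [ 1.934 -0.    -3.14 ] F [ 0.3  0.1 -3.8] M [-0.04 -0.11  0.02] op 0.15 ff 29.99999262392521
0.066 0.056 [431.2 121.8]
0.066 -0.056 [209.6 121.7]
-0.066 0.056 [409.5 335.2]
-0.066 -0.056 [232.2 335.2]
```

View pics/w7.png

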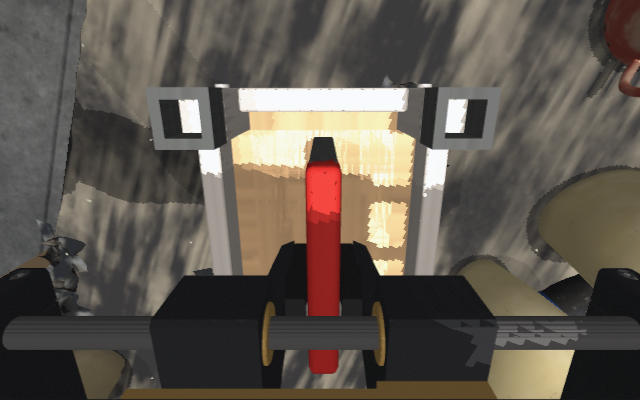

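The wrist view shows the tier held level and centred. Its +x posts are at (186,119) and (462,120), and the bar is at u≈324. The weight is 3.8 N.

```bash
python3 -c "
from h import *
import pickle
d=pickle.load(open('w7.pkl','rb'))
from scipy.spatial.transform import Rotation as R
M=np.array(d['mount'])
for px in [(186,119.5),(462,119.5)]:
  for z in (-.015,-.018):
    v=M[:3,:3]@np.linalg.solve(d['K'],[px[0],px[1],1]); o=M[:3,3]; print(px,z,(o+v*(z-o[2])/v[2]).round(4))
"
```

```text
(186, 119.5) -0.015 [ 0.0704 -0.0522 -0.015 ]
(186, 119.5) -0.018 [ 0.0707 -0.051  -0.018 ]
(462, 119.5) -0.015 [ 0.0704  0.0556 -0.015 ]
(462, 119.5) -0.018 [ 0.0707  0.0544 -0.018 ]
```

```bash
python3 -m jog '[[[0,0,0,0,0,0.121],[0,0,0,0,0,0.121],[0,0,0,0,0,0.121],[0.03,0,0,0,0,0],[0.05,0,0,0,0,0],[0.055,0,0,0,0,0],[0.055,0,0,0,0,0],[0.055,0,0,0,0,0],[0.055,0,0,0,0,0],[0.055,0,0,0,0,0],[0.05,0,0,0,0,0],[0.03,0,0,0,0,0]]]'; python3 -m jog '[[[0.012,0,0,0,0,0],[0,0,0,0,0,0],[0,0,0,0,0,0]]]'; python3 -c "
from h import *
s=st()"
```

```text
clock: 23.88
tool_pos: [0.5466, 0.2232, 0.2159]
eef_rot: [0.706, 0.708, -0.001, -0.001]
contact_force: [-0.1, -0.5, -4.1]
opening: 0.154
finger_force: 30.0
clock: 24.25
tool_pos: [0.5485, 0.2291, 0.2166]
eef_rot: [0.708, 0.706, -0.001, 0.001]
contact_force: [0.0, -0.8, -3.6]
opening: 0.154
finger_force: 30.0
t 24.25 p [0.5485 0.2291 0.2166] eul [ 1.568e+00  3.000e-03 -3.141e+00] F [ 0.  -0.8 -3.6] M [-0.08 -0.08 -0.03] op 0.154 ff 29.99973736703396
```

```bash
python3 -m jog '[[[0.0094,-0.001,0.01,0,0,0],[0,0,0.015,0,0,0],[0,0,0.0135,0,0,0],[0,0,0,0,0,0],[0,0,0,0,0,0]]]'; python3 -c "
from h import *
import pickle
s=st();d=cam('scene',s);pickle.dump(d,open('s2.pkl','wb'));t=cam('top',s);pickle.dump(t,open('t2.pkl','wb'))
c=proj(d,(.5475,.2417,.09)).astype(int);print(c,[proj(d,(.5475+x,.2417+y,.09)).round(1).tolist() for x,y in [(.056,.066),(.056,-.066),(-.056,.066),(-.056,-.066)]])
f=d['frame'][:,:,::-1];u,v=c;cv2.imwrite('pics/s2.png',cv2.resize(f[v-45:v+45,u-60:u+60],(800,600),interpolation=cv2.INTER_CUBIC))
"
```

```text
clock: 24.88
tool_pos: [0.5473, 0.2413, 0.1787]
eef_rot: [0.707, 0.707, 0.0, 0.0]
contact_force: [0.1, 0.2, -4.2]
opening: 0.156
finger_force: 30.0
t 24.88 p [0.5473 0.2413 0.1787] eul [ 1.571 -0.     3.141] F [ 0.1  0.2 -4.2] M [-0.01 -0.17 -0.04] op 0.156 ff 29.99985694885254
[275 170] [[282.7, 152.2], [302.7, 176.6], [249.8, 163.7], [268.3, 189.7]]
```

View pics/s2.png

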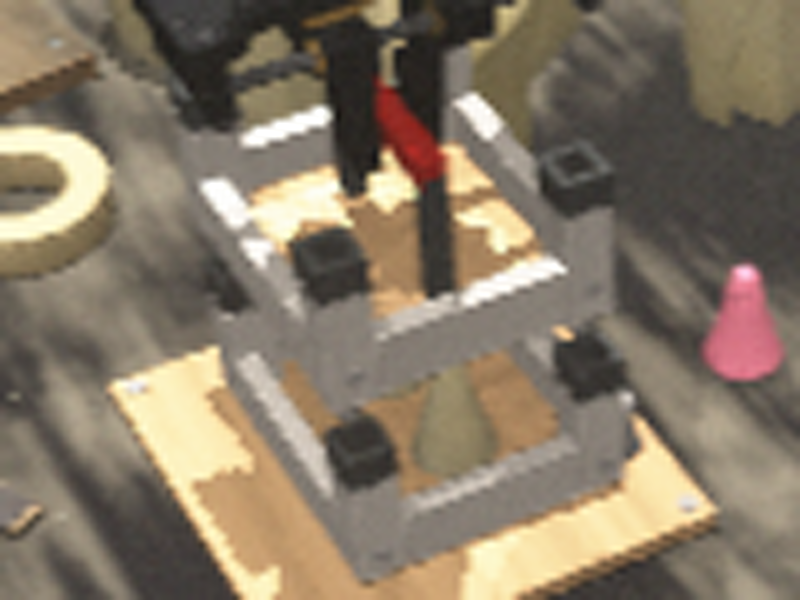

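The scene view shows the upper tier hovering over the lower one. Its -y post tops are at (330,258) and (577,170), the lower sockets are at (361,447) and (590,361), and a cone is standing at (455,420).

```bash
python3 -c "
from h import *
import pickle
d=pickle.load(open('s2.pkl','rb'));k=800/120
g=lambda u,v:((u+.5)/k-.5+275-60,(v+.5)/k-.5+170-45)
for a,b in [((330,258),(361,447)),((577,170),(590,361))]:
    A=at(d,g(*a),.1937);B=at(d,g(*b),.09);print(A.round(4),B.round(4),((A-B)*1e3).round(1))
# red bar in top cam: bench vs now
for n in ('top','t2'):
    t=pickle.load(open(n+'.pkl','rb'));hsv=cv2.cvtColor(t['frame'],cv2.COLOR_RGB2HSV);m=(((hsv[...,0]<8)|(hsv[...,0]>172))&(hsv[...,1]>140)&(hsv[...,2]>90)).astype(np.uint8)
    q,l,s,c=cv2.connectedComponentsWithStats(m);print(n,[(s[i].tolist(),c[i].round(1).tolist()) for i in range(1,q) if s[i,4]>20])
"
```

```text
[0.487  0.1719 0.1937] [0.4893 0.168  0.09  ] [ -2.3   3.9 103.7]
[0.5995 0.1723 0.1937] [0.6001 0.1669 0.09  ] [ -0.5   5.4 103.7]
top [([391, 223, 30, 14, 118], [405.7, 229.3]), ([153, 253, 18, 6, 41], [162.8, 255.6])]
t2 [([153, 253, 18, 6, 41], [162.9, 255.5])]
```

The scene view and the wrist-derived chain agree: shift about -4 mm in y and +0.7 mm in x.

```bash
python3 -m jog '[[[-0.004,0.0007,0.003,0,0,0],[0,0,0.003,0,0,0],[0,0,0.002,0,0,0],[0,0,0,0,0,0],[0,0,0,0,0,0]]]'; python3 -c "
from h import *
s=st()"
```

```text
clock: 25.6
tool_pos: [0.5479, 0.2374, 0.1707]
eef_rot: [0.707, 0.707, 0.0, -0.0]
contact_force: [-0.5, -0.1, -3.8]
opening: 0.153
finger_force: 30.0
t 25.6 p [0.5479 0.2374 0.1707] eul [ 1.571 -0.     3.142] F [-0.5 -0.1 -3.8] M [-0.08 -0.08 -0.02] op 0.153 ff 29.999879971146584
```

```bash
python3 -m jog '[[[0,0,0.001,0,0,0],[0,0,0.001,0,0,0],[0,0,0.001,0,0,0],[0,0,0.001,0,0,0],[0,0,0.001,0,0,0],[0,0,0.001,0,0,0],[0,0,0,0,0,0]]]'; python3 -c "
from h import *
s=st()"
```

```text
clock: 26.48
tool_pos: [0.5478, 0.2372, 0.1646]
eef_rot: [0.707, 0.707, -0.0, 0.0]
contact_force: [-0.6, -0.0, -3.6]
opening: 0.156
finger_force: 30.0
t 26.48 p [0.5478 0.2372 0.1646] eul [ 1.571  0.    -3.141] F [-0.6 -0.  -3.6] M [-0.06 -0.05 -0.06] op 0.156 ff 29.9998140335083
```

```bash
python3 -m jog '[[[0,0,0.001,0,0,0],[0,0,0.001,0,0,0],[0,0,0.001,0,0,0],[0,0,0,0,0,0]]]'; python3 -c "
from h import *
s=st()"
```

```text
clock: 26.98
tool_pos: [0.5478, 0.2372, 0.1616]
eef_rot: [0.707, 0.707, -0.0, 0.0]
contact_force: [0.3, 1.5, -3.9]
opening: 0.155
finger_force: 30.0
t 26.98 p [0.5478 0.2372 0.1616] eul [ 1.571  0.    -3.141] F [ 0.3  1.5 -3.9] M [-0.07 -0.11 -0.02] op 0.155 ff 29.99992322176695
```

```bash
python3 -m jog '[[[0,0,0.001,0,0,0],[0,0,0.001,0,0,0],[0,0,0.001,0,0,0],[0,0,0,0,0,0]]]'; python3 -c "
from h import *
s=st()"
```

```text
clock: 27.48
tool_pos: [0.5478, 0.2371, 0.1586]
eef_rot: [0.707, 0.707, -0.0, 0.0]
contact_force: [-0.6, 0.2, -3.4]
opening: 0.155
finger_force: 30.0
t 27.48 p [0.5478 0.2371 0.1586] eul [ 1.571  0.    -3.141] F [-0.6  0.2 -3.4] M [-0.04 -0.11  0.  ] op 0.155 ff 29.99986656010151
```

```bash
python3 -m jog '[[[0,0,0.001,0,0,0],[0,0,0.001,0,0,0],[0,0,0.001,0,0,0],[0,0,0.001,0,0,0],[0,0,0,0,0,0]]]'; python3 -c "
from h import *
s=st()"
```

```text
clock: 28.1
tool_pos: [0.5478, 0.2371, 0.1546]
eef_rot: [0.707, 0.707, -0.0, 0.0]
contact_force: [0.3, -0.1, -3.3]
opening: 0.153
finger_force: 30.0
t 28.1 p [0.5478 0.2371 0.1546] eul [ 1.571  0.    -3.141] F [ 0.3 -0.1 -3.3] M [-0.05 -0.06 -0.03] op 0.153 ff 29.999791011214256
```

```bash
python3 -m jog '[[[0,0,0.0005,0,0,0],[0,0,0.0005,0,0,0],[0,0,0.0005,0,0,0],[0,0,0,0,0,0]]]'; python3 -c "
from h import *
s=st()"
```

```text
clock: 28.6
tool_pos: [0.5479, 0.2372, 0.1534]
eef_rot: [0.707, 0.707, 0.0, 0.0]
contact_force: [-0.5, -0.5, -1.1]
opening: 0.155
finger_force: 30.0
t 28.6 p [0.5479 0.2372 0.1534] eul [1.571 0.    3.141] F [-0.5 -0.5 -1.1] M [-0.16 -0.01  0.  ] op 0.155 ff 29.999916963279247
```

Contact comes at the expected height (0.1534). I'll press lightly to seat the tier.

```bash
python3 -m jog '[[[0,0,0.0007,0,0,0],[0,0,0.0007,0,0,0],[0,0,0.0007,0,0,0],[0,0,0,0,0,0]]]'; python3 -c "
from h import *
s=st()"
```

```text
clock: 29.1
tool_pos: [0.548, 0.2373, 0.1533]
eef_rot: [0.707, 0.707, 0.0, 0.001]
contact_force: [-4.3, -3.2, 14.2]
opening: 0.156
finger_force: 30.0
t 29.1 p [0.548  0.2373 0.1533] eul [1.57 0.   3.14] F [-4.3 -3.2 14.2] M [-0.71  0.87 -0.02] op 0.156 ff 30.001361444592476
```

```bash
python3 -m jog '[[[0,0,-0.0008,0,0,0],[0,0,-0.0007,0,0,0],[0,0,0,0,0,0]]]'; python3 -m jog '[[[0,0,0,0,0,0],[0,0,0,0,0,0],[0,0,0,0,0,0],[0,0,0,0,0,0]]]' 0.05; python3 -c "
from h import *
s=st()"
```

```text
clock: 29.48
tool_pos: [0.5479, 0.2372, 0.1534]
eef_rot: [0.707, 0.707, 0.0, 0.0]
contact_force: [-3.5, -2.0, 7.6]
opening: 0.157
finger_force: 30.0
clock: 29.98
tool_pos: [0.5479, 0.2373, 0.1524]
eef_rot: [0.707, 0.707, -0.0, -0.0]
contact_force: [0.3, 0.6, -0.0]
opening: 0.558
finger_force: 0.0
t 29.98 p [0.5479 0.2373 0.1524] eul [ 1.571 -0.    -3.142] F [ 0.3  0.6 -0. ] M [-0.04 -0.07  0.  ] op 0.558 ff 0.0
```

```bash
python3 -m jog '[[[0,0,-0.01,0,0,0],[0,0,-0.03,0,0,0],[0,0,-0.045,0,0,0],[0,0,-0.045,0,0,0],[-0.03,-0.05,0,0,0,0],[-0.03,-0.05,0,0,0,0],[-0.03,-0.05,0,0,0,0],[0,0,0,0,0,0]]]'; python3 -c "
from h import *
s=st();d=cam('scene',s);t=cam('top',s)
f=d['frame'][125:230,200:340,::-1];g=t['frame'][195:270,222:322,::-1]
cv2.imwrite('pics/fin.png',np.hstack([cv2.resize(f,(400,300),interpolation=cv2.INTER_CUBIC),cv2.resize(g,(400,300),interpolation=cv2.INTER_CUBIC)]))
import pickle;pickle.dump((d,t),open('fin.pkl','wb'))
"
```

```text
clock: 30.98
tool_pos: [0.393, 0.1435, 0.2825]
eef_rot: [0.707, 0.707, -0.004, 0.001]
contact_force: [1.1, 0.3, 0.3]
opening: 0.567
finger_force: 0.0
t 30.98 p [0.393  0.1435 0.2825] eul [ 1.571  0.006 -3.138] F [1.1 0.3 0.3] M [ 0.01 -0.17 -0.02] op 0.567 ff 0.0
```

View pics/fin.png

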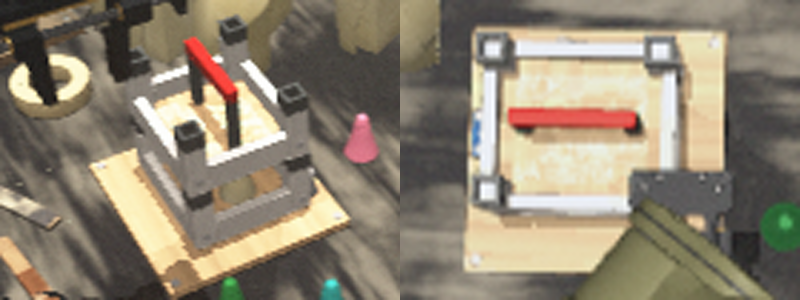

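The final views show the stack square and fully seated with the gripper clear. Upper posts sit on lower posts at (190,135)/(200,190) and (292,95)/(297,165), and a cone is standing at (240,185). I'm handing it in.

```bash
python3 -c "
from plant import *
print(finish_job())"
```

```text
the job is handed in; nothing more can be done
None
```

The job is handed in at 31 s: the lower tier was pushed home against both dowels and the end stop, the red-handled tier is stacked with its posts down in the sockets, and the gripper has let go. I didn't re-check that the lower tier was still exactly home after stacking, and the last picture showed only one cone, still standing.

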